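# Slide the road panel under the model bridge

### The job

On this model landscape, push the loose grey road panel along the ground, endways, through the low opening under the little model bridge until it lies square and centred under it, with the same length of road showing on either side (to within about a centimetre). Only push it with the fingers: it must stay flat on the ground and never be lifted or tipped. The bridge is only standing loose, so do not shift it, leave the caravan, tree and glue jar where they are, and finish with the hand clear of everything.

Things in the scene. Friction and masses are not known exactly. Their poses are not given: they have to be found in the camera images.
- road_panel: Loose flat grey model road section: 140 mm long (y, the road), 90 wide (x), 14 thick; a 10 mm wide kerb along each long edge rises to 18 mm. 0.1 to 0.21 kg. Origin: centre of the underside, at z = 0. Starts on either side of the bridge, centres 200 to 230 mm apart along the bridge's y, up to 35 mm off its centre line, turned up to 0.3 rad. Pushed sideways at one end it turns roughly about the other.
- bridge: Low pale model bridge, 0.9 kg, standing loose. Origin: centre of the opening, at table level. Deck 220 mm long (x), 70 mm deep (y: the opening runs along y). Opening 116 mm wide (x -58 to +58) and 22 mm high between solid piers. Deck 8 mm thick; parapets along both long sides reach 40 mm above the table, corner blocks 44 mm.
- bridge_end_a (a point): Middle of the bridge's end at its own x = -110 mm, at table level.
- bridge_end_b (a point): Middle of the bridge's end at its own x = +110 mm, at table level.
- caravan: Bystander: white model caravan, 40 x 80 x 47 mm (x, y, z), loose, on the other side of the bridge from the road panel. Origin: centre of the underside.
- tree: Bystander: model fir tree on a wooden disc 44 mm across, about 110 mm tall, loose, beyond the bridge as seen from the robot. Origin: centre of the underside.
- glue_jar: Bystander: white jar with a black lid, 48 mm across, 65 mm tall, loose, beyond the bridge as seen from the robot. Origin: centre of the underside.
Things that resemble listed ones, but are neither listed nor needed, are in the scene too. Of the things that look like the bridge, take the one that is farthest to the robot's right at the start.

How it is judged (in metres and radians):
At the end, for the whole second after the job is handed in: The road panel lies flat and still on the table under the bridge, its centre within 11 mm of the bridge's along the opening and within 15 mm across it, its length within 0.12 rad of the opening's direction (y of road_panel in the frame of bridge between -0.011 and 0.011 m and x of road_panel in the frame of bridge between -0.015 and 0.015 m and angle between the y axis of road_panel and the y axis of bridge, either way round below 0.12 rad and height (world z) of road_panel below 0.003 m and angle between road_panel's own z axis and vertical below 0.03 rad and linear speed of road_panel below 0.005 m/s); the robot touches nothing.
It fails at once if the road panel is lifted off the ground or tipped (height (world z) of road_panel above 0.006 m or angle between road_panel's own z axis and vertical above 0.1 rad).
It fails at once if the bridge is shifted (an end moves more than 10 mm) or tipped (distance of any of bridge_end_a, bridge_end_b from where it was at the start of the episode above 0.01 m or angle between bridge's own z axis and vertical above 0.1 rad).
It fails at once if the model caravan is shoved or knocked over (distance of caravan from where it was at the start of the episode above 0.02 m or angle between caravan's own z axis and vertical above 0.3 rad).
It fails at once if the model tree is shoved or knocked over (distance of tree from where it was at the start of the episode above 0.02 m or angle between tree's own z axis and vertical above 0.3 rad).
It fails at once if the glue jar is shoved or knocked over (distance of glue_jar from where it was at the start of the episode above 0.02 m or angle between glue_jar's own z axis and vertical above 0.3 rad).
It also fails if it takes over 54 s, if anything falls off the work surface, if the arm or the gripper's body presses on something with over 40 N, if the wrist force passes 120 N, or if a joint passes its speed limit or range.

### The arm

A 6-joint arm with a two-finger parallel gripper is mounted at the origin on the work surface. World frame = base frame: x ahead of the robot, y to its left, z up, the work surface at z = 0. Lengths are in m, angles in degrees, forces in N, time in s.
With the tool pointing down it reaches from about 0.375 to 0.975 m from the base axis. Payload 3.8 kg.
Tool frame: the origin (TCP) lies midway between the tips of the shut fingers; the grasp point (between the pads) lies manip.tcp_to_grasp behind it (manip.tcp_to_grasp is the distance from the TCP to the grasp point, in m); x points along the fingers, y is the direction in which the jaws open and shut, and the axes are right-handed (so a half turn about x gives the same grasp; the last joint's range is limited). The gripper opens to 85 mm and grips with 20 to 120 N. Pads are 22 mm wide; open, the fingers measure 114 mm over their backs; the gripper's body (76 mm by 85 mm) begins 54 mm behind the grasp point. The pads swing forward as they close: fully open they stand 13 mm farther back than shut.
Start: joints at [-78.948, 15.12, 91.902, -0, 72.978, -2.114], TCP at [0.154, -0.657, 0.204] pointing down, gripper open.
Joint ranges: [-150.88, 150.88], [-54.13, 125.18], [17.81, 147.31], [-75.09, 255.09], [0, 152.58], [-146.25, 146.25]. Speed limits (degrees/s): [147.25, 147.25, 180, 180, 180, 180].

### API

Orientations are given as a 3x3 rotation matrix whose columns are the frame's x, y, z axes.
In Python, from workcell import readout, viewer, workorder, finder, manip gives the robot as it stands. The module is installed in compiled form; this text tells all that it offers.
- The arm moves only by the tool arm_command, never from a script. Its argument "motion" is a list of rows, each an object of numbers: "x", "y", "z": the shift along the tool's x, y, z in mm; "rx", "ry", "rz": the turn, a rotation vector about the tool's x, y, z in rad; "gripper": the opening, from 0 (shut) to 1 (fully open). In form: [{"x": .., "y": .., "z": .., "rx": .., "ry": .., "rz": .., "gripper": ..}, ...]. A call has 1 to 8 rows; each row is the pose to reach, as a shift and turn from the pose commanded when the call began, along the tool's axes at that moment; what a row does not reach only later rows make up. A row lasts 1/10 s, in which the tool goes at most 50 mm and 8.59 degrees, less where a joint would pass 70% of its speed; a pose out of reach is approached as far as the arm can. A call with a gripper value outside its range is refused whole. The fingers move at their own pace and stop on an object; "newtons" is the grip in N (left out, the last holds). Time passes only in rows, so rows that repeat a pose let the fingers close. It gives the time, the measured TCP pose, the force and the opening at its end, in the units of the state.
- readout.observe(): the state, without advancing time (a new reading comes with each control period).
- viewer.read_camera(name): name is "side" or "top" or "wrist"; returns (picture, depth): 400x640x3 uint8, red, green, blue; 400x640 float32, m along the optical axis (not along the pixel's ray), 0 where there is no reading.
- viewer.calibration(name): a dict with "intrinsics" (3x3 intrinsics, pixels), "distortion" ([k1, k2, p1, p2, k3] as OpenCV has them; the pictures are not rectified), "cam_to_world" (4x4, takes a point from camera to world coordinates). Camera axes: x right, y up, looking along -z (the intrinsics and any distortion apply to the point x, -y, -z); pixel columns grow to the right and rows downward; lengths in m; the calibration is good to about 2 mm. A picture is of the moment at which its call begins: read the wrist's pose just before it. calibration takes no time and is no camera call; for the wrist camera it gives the pose at the moment of the call.
- workorder.job_done(): hands the job in, once; it reports no verdict.
Trained networks look in the newest picture that a camera, given by its name, has taken for a name from the list of things; names that differ only in an ending like _2 or _b are one class to them, and where a whole thing is asked for, a point or a joint stands for the part that bears it (a point fixed in the world has none). Each returns a list of dicts, best first, with "p" (0 to 1); they miss things now and then, are a little off and sometimes report something else, mostly with a low value. They report only what shows in the picture. A call takes as long as a camera call. They do not tell look-alikes from the thing itself.
- finder.recognise(camera, thing): "at" ([column, row] in pixels, amid what is visible of it).
The state is a dict: "time": time; "qpos": joint angles; "joint_velocities": joint speeds; "joint_torque": joint torques, N m; "ee_pos": TCP position; "eef_rot": TCP orientation; "force": force on the tool from outside, world axes, zero at the start; "ft_torque": the same for the moment, N m; "opening": finger opening in m.
Only numpy, scipy, OpenCV 4.12 (cv2) and the standard library are available. Lean on these libraries where they do the work, as an engineer would, in place of code of your own. Each camera call takes 0.05 s, during which the arm holds its last target.

## Working session

There is one attempt and no reset: what is moved stays moved. The work goes in short steps, Python scripts to look and compute and a tool call to move; the robot and the scene stay as the last step left them, time stands still between calls to the robot, and variables do not carry over. Pictures are saved under pics/ and viewed, and the job is handed in when it is done.

Besides the shell and the picture viewer there is one more tool, called after "Call:" as name(argument=value, ...) on one line, values as JSON. arm_command: Moves the arm, as the interface text tells. Its arguments: {"type":"object","properties":{"motion":{"type":"array","items":{"type":"object","properties":{"x":{"type":"number"},"y":{"type":"number"},"z":{"type":"number"},"rx":{"type":"number"},"ry":{"type":"number"},"rz":{"type":"number"},"gripper":{"type":"number"}}}},"newtons":{"type":"number"}},"required":["motion"]}

```bash
mkdir -p pics; cat > h.py <<'E'
import numpy as np, cv2
from workcell import readout, viewer, workorder, finder, manip
def snap(cam,name):
    p,d=viewer.read_camera(cam); c=viewer.calibration(cam)
    cv2.imwrite('pics/%s.png'%name,p[:,:,::-1]); np.savez('pics/%s.npz'%name,p=p,d=d,K=c['intrinsics'],D=c['distortion'],T=c['cam_to_world'])
    return p,d,c
def world(d,c):
    K=np.array(c['intrinsics']);D=np.array(c['distortion'],float);T=np.array(c['cam_to_world'])
    h,w=d.shape;u,v=np.meshgrid(np.arange(w),np.arange(h))
    n=cv2.undistortPoints(np.stack([u,v],-1).reshape(-1,1,2).astype(float),K,D).reshape(h,w,2)
    P=np.stack([n[...,0]*d,-n[...,1]*d,-d],-1)
    return P@T[:3,:3].T+T[:3,3]
E
python3 - <<'E'
from h import *
print(readout.observe(), manip.tcp_to_grasp)
for c in('top','side'):
    p,d,k=snap(c,c+'0'); print(c,k)
    
E
```

```text
{'time': 0.0, 'qpos': array([-7.89472825e+01,  1.51699975e+01,  9.19824728e+01,  1.39430895e-04,
        7.29773152e+01, -2.11431648e+00]), 'joint_velocities': array([ 0.00918286,  0.08563413, -0.00114771, -0.00472051,  0.04304605,
        0.05402443]), 'joint_torque': array([ 6.73573504e-04, -5.15110517e+01, -3.67312610e+01, -4.35618367e-04,
        1.30118037e-02,  1.66676838e-06]), 'ee_pos': array([ 0.15360238, -0.6564654 ,  0.20224075]), 'eef_rot': array([[-4.31979390e-04,  2.27789484e-01, -9.73710308e-01],
       [ 2.22361341e-03, -9.73707773e-01, -2.27789877e-01],
       [-9.99997434e-01, -2.26355583e-03, -8.58940614e-05]]), 'force': array([ 0.19423146, -0.3252891 ,  0.11393424]), 'ft_torque': array([0.0443955 , 0.02583567, 0.04226443]), 'opening': 0.08537324668122309} 0.0187
top {'intrinsics': array([[385.36301591,   0.        , 318.75783686],
       [  0.        , 385.36301591, 193.59859483],
       [  0.        ,   0.        ,   1.        ]]), 'distortion': array([0.01948714, 0.        , 0.        , 0.        , 0.        ]), 'cam_to_world': array([[-2.45444623e-03,  9.879097
[... 228 characters left out ...]
[ 0.00000000e+00,  0.00000000e+00,  0.00000000e+00,
         1.00000000e+00]])}
side {'intrinsics': array([[384.97417319,   0.        , 319.18911347],
       [  0.        , 384.97417319, 202.96729978],
       [  0.        ,   0.        ,   1.        ]]), 'distortion': array([-0.07087933,  0.        ,  0.        ,  0.        ,  0.        ]), 'cam_to_world': array([[-8.78388955e-01,  3.52420246e-01, -3.22851071e-01,
         1.51547722e-01],
       [-4.77946480e-01, -6.47797500e-01,  5.93233143e-01,
         7.63407255e-01],
       [-7.47461520e-05,  6.75394973e-01,  7.37456185e-01,
         8.75957153e-01],
       [ 0.00000000e+00,  0.00000000e+00,  0.00000000e+00,
         1.00000000e+00]])}
```

View pics/top0.png

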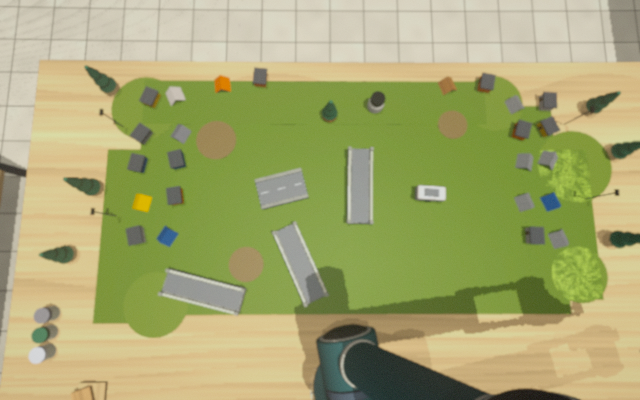

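View pics/side0.png

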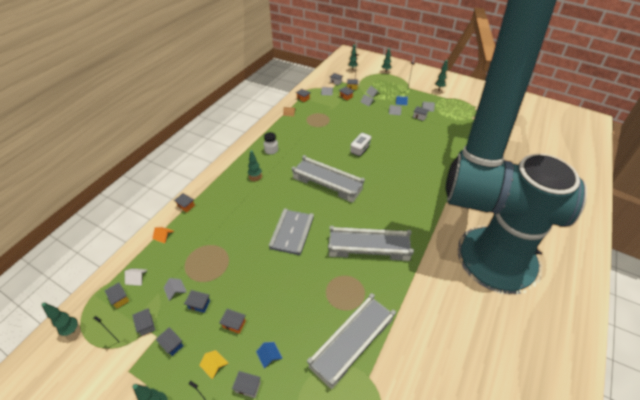

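The top view shows the target bridge at (360,186), the rightmost of the three look-alikes. The panel is at (282,188) on the robot's left, and the caravan at (431,193). Next I'll measure these with depth.

```bash
cat >> h.py <<'E'
def load(name):
    z=np.load('pics/%s.npz'%name); return z['p'],z['d'],dict(intrinsics=z['K'],distortion=z['D'],cam_to_world=z['T'])
def rect(P,m):
    pts=P[m][:,:2]; r=cv2.minAreaRect((pts*1000).astype(np.float32)); return r,np.median(P[m][:,2])
E
python3 - <<'E'
from h import *
for n,boxes in (('top0',dict(panel=(245,160,316,215),bridge=(338,138,384,234),caravan=(405,175,455,210),tree=(318,95,340,125),jar=(362,86,392,115))),('side0',dict(panel=(265,203,318,258),bridge=(285,150,368,205)))):
    p,d,c=load(n); W=world(d,c)
    g=W[140:330,150:600] if n=='top0' else W[200:330,200:330]
    print(n,'ground z',np.median(g[...,2]))
    for k,(a,b,e,f) in boxes.items():
        w=W[b:f,a:e]; 
        for lo in (0.007,0.024,0.034):
            m=(w[...,2]>lo)
            if m.sum()>20: print(k,lo,m.sum(),rect(w,m), np.percentile(w[m][:,2],[5,95]).round(4))
E
python3 - <<'E'
import cv2
p=cv2.imread('pics/top0.png')[80:240,230:450]
cv2.imwrite('pics/crop0.png',cv2.resize(p,None,fx=3.6,fy=3.6,interpolation=cv2.INTER_CUBIC))
E
```

```text
top0 ground z 0.00182656814332105
panel 0.007 1501 (((524.3271484375, 169.6954345703125), (310.6060791015625, 173.31930541992188), 50.08960723876953), np.float64(0.015679213473291487)) [0.0115 0.021 ]
bridge 0.007 1883 (((517.5457153320312, -30.589340209960938), (167.96658325195312, 384.8973083496094), 72.93550872802734), np.float64(0.03205511247138171)) [0.0278 0.0432]
bridge 0.024 1846 (((502.8584899902344, -9.068656921386719), (130.6082763671875, 346.048095703125), 72.13336944580078), np.float64(0.03212629812148682)) [0.0282 0.0433]
bridge 0.034 522 (((502.8584899902344, -9.068656921386719), (130.6082763671875, 346.048095703125), 72.13336944580078), np.float64(0.04000959346829136)) [0.0342 0.0465]
caravan 0.007 475 (((492.8212890625, -78.54997253417969), (109.60652923583984, 443.7893371582031), 22.2078914642334), np.float64(0.04442730062540701)) [0.0201 0.0496]
caravan 0.024 441 (((469.65081787109375, -75.93292236328125), (67.54116821289062, 421.61224365234375), 22.362899780273438), np.float64(0.044734940994463734)) [0.0349 0.0496]
caravan 0.034 421 (((469.34014892578125, -76.0607
[... 1129 characters left out ...]
round z 0.0006736822089309924
panel 0.007 1311 (((399.4304504394531, 456.67041015625), (123.09756469726562, 779.08935546875), 29.96403694152832), np.float64(0.014989369979007572)) [0.0113 0.0199]
bridge 0.007 1512 (((404.4814453125, 296.89288330078125), (239.900390625, 1057.8013916015625), 23.785106658935547), np.float64(0.031541772608943086)) [0.015 0.042]
bridge 0.024 1323 (((388.6553039550781, 305.5406494140625), (229.66159057617188, 1030.9952392578125), 26.140649795532227), np.float64(0.03204008393165636)) [0.0271 0.0424]
bridge 0.034 430 (((366.7036437988281, 303.9652099609375), (227.1937255859375, 1012.0546264648438), 29.19310188293457), np.float64(0.03913186918998457)) [0.0344 0.876 ]
```

View pics/crop0.png

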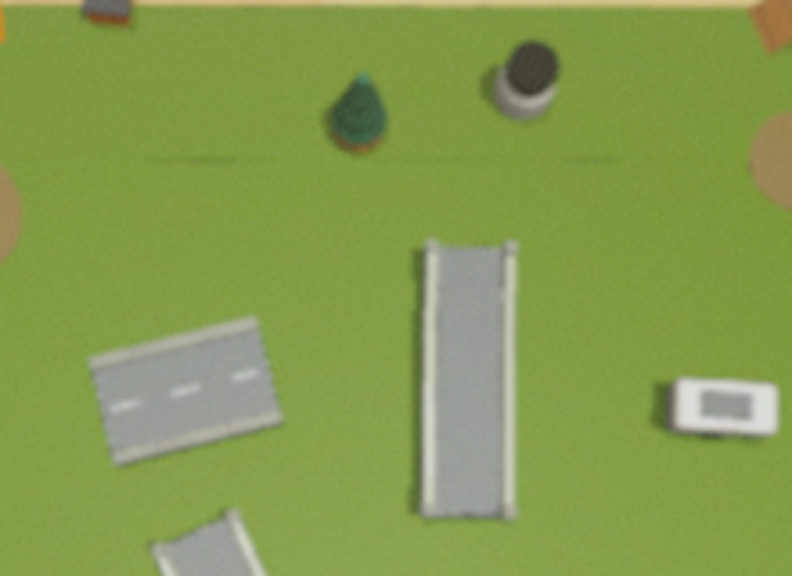

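```bash
cat >> h.py <<'E'
from scipy.optimize import minimize
def proj(mask,c,z):
    K=np.array(c['intrinsics']);D=np.array(c['distortion'],float);T=np.array(c['cam_to_world'])
    v,u=np.nonzero(mask); n=cv2.undistortPoints(np.stack([u,v],-1).reshape(-1,1,2).astype(float),K,D).reshape(-1,2)
    r=np.c_[n[:,0],-n[:,1],-np.ones(len(n))]@T[:3,:3].T; s=(z-T[2,3])/r[:,2]
    return (T[:3,3]+r*s[:,None])[:,:2]
def toimg(X,c):
    K=np.array(c['intrinsics']);D=np.array(c['distortion'],float);T=np.array(c['cam_to_world'])
    q=(np.asarray(X)-T[:3,3])@T[:3,:3]; q=q*[1,-1,-1]
    return cv2.projectPoints(q.reshape(-1,1,3),np.zeros(3),np.zeros(3),K,D)[0].reshape(-1,2)
def notgreen(p):
    h=cv2.cvtColor(p,cv2.COLOR_RGB2HSV); return (h[...,1]<90)
def blob(p,box):
    m=np.zeros(p.shape[:2],np.uint8);a,b,e,f=box;m[b:f,a:e]=notgreen(p)[b:f,a:e]
    m=cv2.morphologyEx(m,cv2.MORPH_OPEN,np.ones((3,3),np.uint8))
    n,l,s,_=cv2.connectedComponentsWithStats(m); k=1+np.argmax(s[1:,4]); return l==k
def show(p,c,rects,name,crop,f=3.6):
    # rects: (cx,cy,yaw,wx,ly,z)
    x0,y0,x1,y1=crop; im=cv2.resize(p[y0:y1,x0:x1,::-1],None,fx=f,fy=f,interpolation=cv2.INTER_CUBIC)
    for cx,cy,yaw,w,l,z in rects:
        R=np.array([[np.cos(yaw),-np.sin(yaw)],[np.sin(yaw),np.cos(yaw)]])
        q=np.array([[-w,-l],[w,-l],[w,l],[-w,l]])/2@R.T+[cx,cy]
        uv=toimg(np.c_[q,np.full(4,z)],c); uv=(uv-[x0,y0]+.5)*f
        cv2.polylines(im,[uv.round().astype(np.int32)],True,(0,0,255),1)
    cv2.imwrite('pics/%s.png'%name,im)
E
python3 - <<'E'
from h import *
p,d,c=load('top0')
for k,box,z in (('panel',(245,160,316,215),.016),('bridge',(338,138,384,234),.04),('caravan',(405,175,455,210),.047)):
    m=blob(p,box); q=proj(m,c,z); print(k,m.sum(),q.mean(0)*1000,cv2.minAreaRect((q*1000).astype(np.float32)))
    W=world(d,c); w=W[m]; w=w[(w[:,2]<.1)&(w[:,2]>(0.009 if k=='panel' else .024))]; print('  depth',w.mean(0)*1000,cv2.minAreaRect((w[:,:2]*1000).astype(np.float32)))
p,d,c=load('side0'); W=world(d,c)
for k,box,lo in (('panel',(265,203,318,258),.009),('bridge',(285,150,368,205),.026)):
    m=blob(p,box); w=W[m]; w=w[(w[:,2]<.1)&(w[:,2]>lo)]; print('side',k,w.mean(0)*1000,cv2.minAreaRect((w[:,:2]*1000).astype(np.float32)))
E
```

```text
panel 1560 [550.00468261 201.99049296] ((550.175537109375, 201.9871826171875), (94.71857452392578, 143.88919067382812), 14.424934387207031)
  depth [550.28206927 202.60605656  15.89195151] ((550.3192749023438, 202.41078186035156), (90.71116638183594, 139.6644744873047), 14.46571159362793)
bridge 2023 [554.61449483 -26.810835  ] ((556.5877075195312, -26.747020721435547), (76.93659210205078, 224.573486328125), 88.60298919677734)
  depth [554.46230732 -26.63809708  33.28360844] ((556.5839233398438, -27.43163299560547), (72.85861206054688, 223.93118286132812), 88.39286041259766)
caravan 493 [ 530.96871531 -228.33611587] ((531.31396484375, -228.0682830810547), (88.77445983886719, 46.39036560058594), 86.92990112304688)
  depth [ 531.58030565 -228.75975253   43.9961579 ] ((532.7606201171875, -230.73471069335938), (82.25981140136719, 41.05901336669922), 86.8783950805664)
side panel [546.88487987 202.02907534  15.27141831] ((548.138427734375, 197.86920166015625), (90.89450073242188, 143.47361755371094), 14.166781425476074)
side bridge [548.67867463 -31.38767915  33.45711874] ((553.7535400390625, -31.684188842773438), (76.1690444946289, 222.1680908203125), 88.67071533203125)
```

```bash
cat >> h.py <<'E'
from scipy.spatial.transform import Rotation as Ro
def go(x,y,z,yaw):
    """target mm, tool y axis at yaw deg in world, pointing down -> row"""
    s=readout.observe(); R=np.array(s['eef_rot']); P=np.array(s['ee_pos'])*1000
    a=np.radians(yaw); yy=np.array([np.cos(a),np.sin(a),0]); xx=np.array([0,0,-1.]); Rt=np.stack([xx,yy,np.cross(xx,yy)],1)
    t=R.T@(np.array([x,y,z])-P); r=Ro.from_matrix(R.T@Rt).as_rotvec()
    print('t',round(s['time'],2),'P',P.round(1),'yaw',np.degrees(np.arctan2(R[1,1],R[0,1])).round(2),'F',np.round(s['force'],1),'open',round(s['opening']*1000,1)); print('xyz',t.round(1),'r',r.round(3))
E
python3 - <<'E'
from h import *
go(500,-250,200,-40)
E
```

```text
t 0.1 P [ 153.6 -656.6  202.4] yaw -76.83 F [-0.9 -0.2 -0.5] open 85.4
xyz [   3.  -317.  -429.9] r [-0.643 -0.001  0.002]
```

Call:
arm_command(motion=[{"x": 2,"y": -317,"z": -430,"rx": -0.64,"gripper": 0},{"x": 2,"y": -317,"z": -430,"rx": -0.64,"gripper": 0},{"x": 2,"y": -317,"z": -430,"rx": -0.64,"gripper": 0},{"x": 2,"y": -317,"z": -430,"rx": -0.64,"gripper": 0},{"x": 2,"y": -317,"z": -430,"rx": -0.64,"gripper": 0},{"x": 2,"y": -317,"z": -430,"rx": -0.64,"gripper": 0},{"x": 2,"y": -317,"z": -430,"rx": -0.64,"gripper": 0},{"x": 2,"y": -317,"z": -430,"rx": -0.64,"gripper": 0}])

```text
validation failed for argument at $.mo...
```

```bash
python3 -c "
from h import *
go(455,262,160,-1.4)"
```

```text
t 0.1 P [ 153.6 -656.6  202.4] yaw -76.83 F [-0.9 -0.2 -0.5] open 85.4
xyz [  44.1 -825.7 -502.7] r [-1.317e+00 -1.000e-03  2.000e-03]
```

Call:
arm_command(motion=[{"x": 0,"y": -28,"z": -40,"rx": -0.06,"gripper": 0},{"x": 0,"y": -56,"z": -80,"rx": -0.12,"gripper": 0},{"x": 0,"y": -84,"z": -120,"rx": -0.18,"gripper": 0},{"x": 0,"y": -112,"z": -160,"rx": -0.24,"gripper": 0},{"x": 0,"y": -140,"z": -200,"rx": -0.3,"gripper": 0},{"x": 0,"y": -168,"z": -240,"rx": -0.36,"gripper": 0},{"x": 0,"y": -196,"z": -280,"rx": -0.42,"gripper": 0},{"x": 0,"y": -224,"z": -320,"rx": -0.48,"gripper": 0}])

```text
validation failed for argument at $.mo...
```

```bash
python3 -c "
from h import *
go(455,262,160,-1.4)"
```

```text
t 0.1 P [ 153.6 -656.6  202.4] yaw -76.83 F [-0.9 -0.2 -0.5] open 85.4
xyz [  44.1 -825.7 -502.7] r [-1.317e+00 -1.000e-03  2.000e-03]
```

Call:
arm_command(motion=[{"x": 0,"y": -28,"z": -40,"rx": -0.06,"ry": 0,"rz": 0,"gripper": 0}])

```text
time: 0.2
ee_pos: [0.1834, -0.6234, 0.2024]
eef_rot: [[-0.002, 0.282, -0.959], [-0.001, -0.959, -0.282], [-1.0, 0.001, 0.002]]
force: [1.1, -0.1, 0.1]
opening: 0.0732
```

Call:
arm_command(motion=[{"x": 0,"y": -268,"z": -408,"rx": -0.6,"ry": 0,"rz": 0,"gripper": 0},{"x": 0,"y": -268,"z": -408,"rx": -0.6,"ry": 0,"rz": 0,"gripper": 0},{"x": 0,"y": -268,"z": -408,"rx": -0.6,"ry": 0,"rz": 0,"gripper": 0},{"x": 0,"y": -268,"z": -408,"rx": -0.6,"ry": 0,"rz": 0,"gripper": 0},{"x": 0,"y": -268,"z": -408,"rx": -0.6,"ry": 0,"rz": 0,"gripper": 0},{"x": 0,"y": -268,"z": -408,"rx": -0.6,"ry": 0,"rz": 0,"gripper": 0},{"x": 0,"y": -268,"z": -408,"rx": -0.6,"ry": 0,"rz": 0,"gripper": 0},{"x": 0,"y": -268,"z": -408,"rx": -0.6,"ry": 0,"rz": 0,"gripper": 0}])

```text
time: 1.0
ee_pos: [0.4446, -0.313, 0.2033]
eef_rot: [[-0.0, 0.777, -0.63], [0.0, -0.63, -0.777], [-1.0, -0.0, 0.0]]
force: [0.4, -0.5, -0.3]
opening: 0.0001
```

```bash
python3 -c "
from h import *
go(455,262,160,-1.4)"
```

```text
t 1.0 P [ 444.6 -313.   203.3] yaw -39.03 F [ 0.4 -0.5 -0.3] open 0.1
xyz [  43.4 -354.  -453.2] r [-0.657 -0.     0.   ]
```

Call:
arm_command(motion=[{"x": 0,"y": -354,"z": -453,"rx": -0.657,"ry": 0,"rz": 0,"gripper": 0},{"x": 0,"y": -354,"z": -453,"rx": -0.657,"ry": 0,"rz": 0,"gripper": 0},{"x": 0,"y": -354,"z": -453,"rx": -0.657,"ry": 0,"rz": 0,"gripper": 0},{"x": 0,"y": -354,"z": -453,"rx": -0.657,"ry": 0,"rz": 0,"gripper": 0},{"x": 0,"y": -354,"z": -453,"rx": -0.657,"ry": 0,"rz": 0,"gripper": 0},{"x": 0,"y": -354,"z": -453,"rx": -0.657,"ry": 0,"rz": 0,"gripper": 0},{"x": 0,"y": -354,"z": -453,"rx": -0.657,"ry": 0,"rz": 0,"gripper": 0},{"x": 0,"y": -354,"z": -453,"rx": -0.657,"ry": 0,"rz": 0,"gripper": 0}])

```text
time: 1.8
ee_pos: [0.4503, 0.087, 0.2034]
eef_rot: [[0.0, 1.0, -0.024], [-0.0, -0.024, -1.0], [-1.0, 0.0, 0.0]]
force: [1.6, -0.1, 0.9]
opening: -0.0
```

```bash
python3 -c "
from h import *
go(458,248,160,-1.4)
p,d,c=load('top0')
m=np.zeros((400,640),bool)
for u,v in ((273,231),(295,222),(261,205),(254,180)): m[:]=0;m[v,u]=1;print(u,v,proj(m,c,.042 if v>210 else .016)*1000)
"
```

```text
t 1.8 P [450.3  87.  203.4] yaw -1.38 F [ 1.6 -0.1  0.9] open -0.0
xyz [  43.4    3.8 -161.2] r [ 0.  0. -0.]
273 231 [[422.80781387 220.64015486]]
295 222 [[448.07501763 158.89854007]]
261 205 [[499.94334837 259.48524721]]
254 180 [[574.08336274 281.55994817]]
```

Call:
arm_command(motion=[{"x": 0,"y": 4,"z": -161,"rx": 0,"ry": 0,"rz": 0,"gripper": 0},{"x": 40,"y": 4,"z": -161,"rx": 0,"ry": 0,"rz": 0,"gripper": 0},{"x": 60,"y": 4,"z": -161,"rx": 0,"ry": 0,"rz": 0,"gripper": 0},{"x": 100,"y": 4,"z": -161,"rx": 0,"ry": 0,"rz": 0,"gripper": 0},{"x": 150,"y": 4,"z": -161,"rx": 0,"ry": 0,"rz": 0,"gripper": 0},{"x": 180,"y": 4,"z": -161,"rx": 0,"ry": 0,"rz": 0,"gripper": 0},{"x": 180,"y": 4,"z": -161,"rx": 0,"ry": 0,"rz": 0,"gripper": 0}])

```text
time: 2.5
ee_pos: [0.4524, 0.2433, 0.0171]
eef_rot: [[-0.013, 1.0, -0.023], [-0.006, -0.023, -1.0], [-1.0, -0.013, 0.006]]
force: [-0.3, -0.3, -0.6]
opening: -0.0003
```

```bash
python3 -c "
from h import *
go(458,248,8,-1.4)
p,d,c=snap('side','side1')
cv2.imwrite('pics/side1c.png',cv2.resize(p[180:330,180:420,::-1],None,fx=3,fy=3,interpolation=cv2.INTER_CUBIC))
"
```

```text
t 2.5 P [452.4 243.3  17.1] yaw -1.33 F [-0.3 -0.3 -0.6] open -0.3
xyz [ 9.   5.6 -4.9] r [0.001 0.006 0.013]
```

View pics/side1c.png

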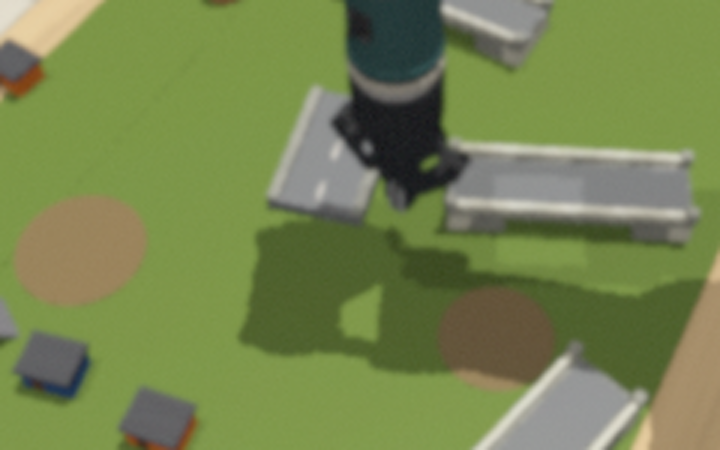

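```bash
python3 -c "
from h import *
go(462,248,9,-1.4)
go(462,248,9,-1.4)
"
```

```text
t 2.55 P [455.3 244.4  20.5] yaw -1.35 F [-0.4  0.5  0.4] open 0.2
xyz [11.4  6.7 -3.8] r [0.001 0.004 0.007]
t 2.55 P [455.3 244.4  20.5] yaw -1.35 F [-0.4  0.5  0.4] open 0.2
xyz [11.4  6.7 -3.8] r [0.001 0.004 0.007]
```

Call:
arm_command(motion=[{"x": 14,"y": 4,"z": 0,"rx": 0,"ry": 0,"rz": 0,"gripper": 0},{"x": 14,"y": 10,"z": 0,"rx": 0,"ry": 0,"rz": 0,"gripper": 0},{"x": 14,"y": 16,"z": 0,"rx": 0,"ry": 0,"rz": 0,"gripper": 0},{"x": 14,"y": 22,"z": 0,"rx": 0,"ry": 0,"rz": 0,"gripper": 0},{"x": 14,"y": 28,"z": 0,"rx": 0,"ry": 0,"rz": 0,"gripper": 0},{"x": 14,"y": 34,"z": 0,"rx": 0,"ry": 0,"rz": 0,"gripper": 0},{"x": 14,"y": 40,"z": 0,"rx": 0,"ry": 0,"rz": 0,"gripper": 0},{"x": 14,"y": 40,"z": 0,"rx": 0,"ry": 0,"rz": 0,"gripper": 0}])

```text
time: 3.35
ee_pos: [0.5001, 0.245, 0.0099]
eef_rot: [[0.001, 1.0, -0.024], [0.0, -0.024, -1.0], [-1.0, 0.001, -0.0]]
force: [0.4, -0.1, -0.4]
opening: -0.0003
```

```bash
python3 -c "
from h import *
go(462,248,9,-1.4)
p,d,c=snap('top','top2')
cv2.imwrite('pics/top2c.png',cv2.resize(p[100:240,230:450,::-1],None,fx=3.5,fy=3.5,interpolation=cv2.INTER_CUBIC))
p,d,c=snap('side','side2')
cv2.imwrite('pics/side2c.png',cv2.resize(p[140:280,240:420,::-1],None,fx=4,fy=4,interpolation=cv2.INTER_CUBIC))
go(462,248,9,-1.4)
"
```

```text
t 3.35 P [500.1 245.    9.9] yaw -1.4 F [ 0.4 -0.1 -0.4] open -0.3
xyz [  0.8 -38.1  -2. ] r [ 0.    -0.    -0.001]
t 3.45 P [498.8 244.9   9.4] yaw -1.39 F [ 0.   0.2 -0.1] open 0.2
xyz [  0.5 -36.9  -2.2] r [0. 0. 0.]
```

View pics/top2c.png

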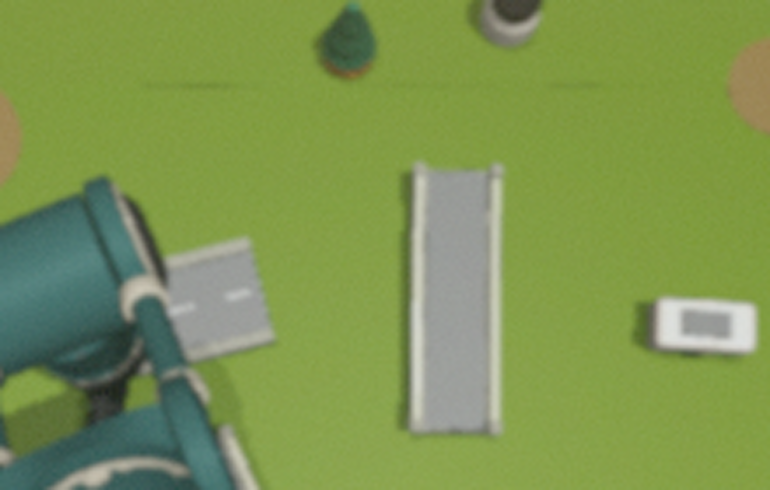

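View pics/side2c.png

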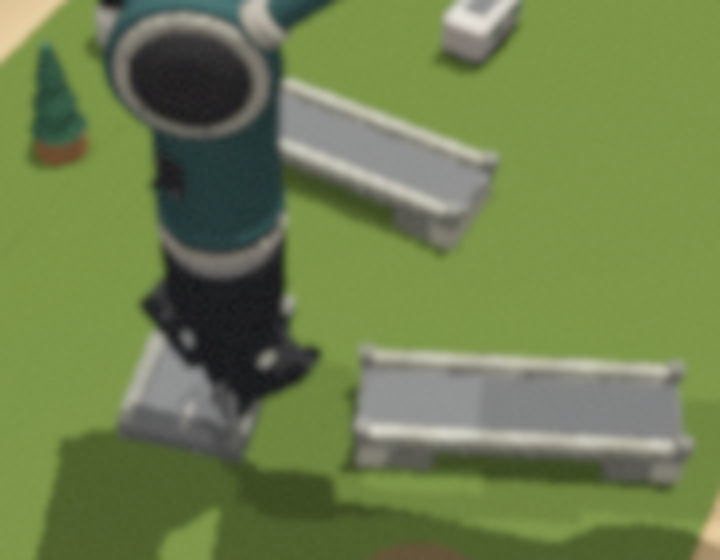

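```bash
python3 -c "
from h import *
p,d,c=snap('wrist','w2')
print(c['cam_to_world'])
p,d,c=load('top2');W=world(d,c)
m=blob(p,(270,160,316,210))&(W[...,2]<.03); cv2.imwrite('pics/m2.png',m*255)
print(cv2.minAreaRect((proj(m,c,.016)*1000).astype(np.float32)))
"
```

```text
[[ 9.99683135e-01  2.43349712e-02  6.43721874e-03  5.01024338e-01]
 [-2.51692840e-02  9.62595370e-01  2.69771496e-01  3.13351390e-01]
 [ 3.68444612e-04 -2.69848035e-01  9.62902852e-01  1.80081298e-01]
 [ 0.00000000e+00  0.00000000e+00  0.00000000e+00  1.00000000e+00]]
((546.8792724609375, 186.56005859375), (109.2238540649414, 116.24485778808594), 15.143513679504395)[ WARN:0@1.757] global loadsave.cpp:1063 imwrite_ Unsupported depth image for selected encoder is fallbacked to CV_8U.
```

View pics/w2.png

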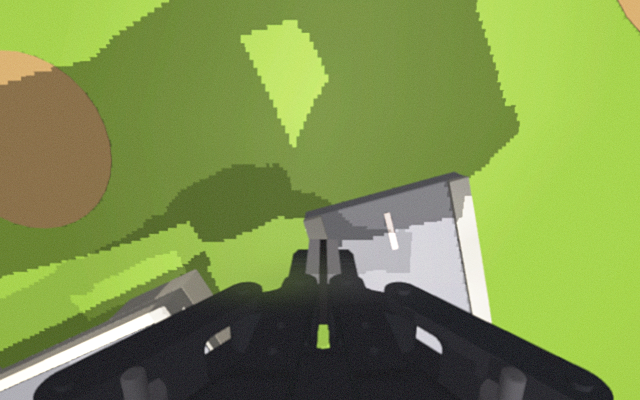

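```bash
python3 -c "
from h import *
p,d,c=load('w2');W=world(d,c)
for u,v in ((325,225),(318,222),(310,225),(345,225),(400,230),(430,215),(460,200),(465,190),(470,260),(400,280),(300,260),(300,275),(323,250),(323,265),(350,255),(350,270),(340,245),(280,230)): print(u,v,(W[v,u]*1000).round(1))
print(toimg([[.4988,.2449,.0094]],c))
cv2.imwrite('pics/w2c.png',cv2.resize(p[170:330,240:500,::-1],None,fx=3,fy=3,interpolation=cv2.INTER_NEAREST))
"
```

```text
325 225 [500.8 253.   14.7]
318 222 [497.  256.1  18.3]
310 225 [492.6 254.5  18.2]
345 225 [511.8 252.7  14.8]
400 230 [542.4 249.1  15.2]
430 215 [558.6 257.4  14.8]
460 200 [573.  266.5  18. ]
465 190 [575.3 271.9  17.8]
470 260 [581.6 231.5  18.7]
400 280 [543.8 217.8  14.8]
300 260 [489.7 252.4  56.1]
300 275 [491.7 258.8  80.7]
323 250 [499.7 255.8  53.8]
323 265 [499.7 256.2  68.7]
350 255 [511.6 251.7  50.9]
350 270 [510.5 251.7  64.6]
340 245 [509.  240.4  13.8]
280 230 [473.5 245.3   0.5]
[[321.85570698 235.12328285]]
```

View pics/w2c.png

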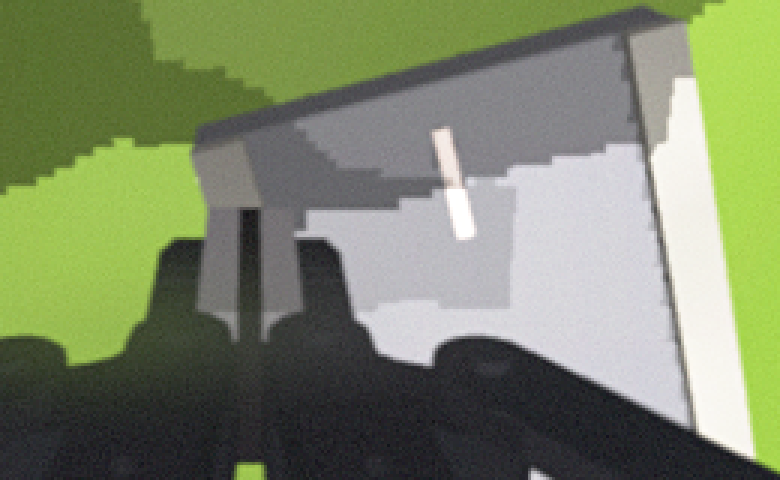

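```bash
python3 -c "
from h import *
p,d,c=load('w2');W=world(d,c)
for v in range(232,276,3): print(v,[(W[v,u]*1000).round(0).tolist() for u in (314,322,331)], d[v,316])
p,d,c=load('side2');W=world(d,c)
z=W[200:280,270:340,2]
print((W[236:262:2,288:312:2,2]*1000).round(0).astype(int))
"
```

```text
232 [[495.0, 250.0, 18.0], [499.0, 250.0, 18.0], [504.0, 248.0, 13.0]] 0.17173833
235 [[495.0, 249.0, 18.0], [499.0, 249.0, 19.0], [501.0, 313.0, 180.0]] 0.17325358
238 [[495.0, 247.0, 19.0], [499.0, 247.0, 18.0], [504.0, 245.0, 14.0]] 0.17395757
241 [[496.0, 256.0, 45.0], [499.0, 256.0, 44.0], [503.0, 256.0, 44.0]] 0.1458377
244 [[496.0, 256.0, 48.0], [499.0, 256.0, 47.0], [503.0, 256.0, 48.0]] 0.14283927
247 [[496.0, 256.0, 52.0], [499.0, 256.0, 51.0], [503.0, 256.0, 51.0]] 0.13985388
250 [[496.0, 256.0, 53.0], [499.0, 256.0, 55.0], [503.0, 255.0, 53.0]] 0.13628636
253 [[496.0, 257.0, 59.0], [499.0, 256.0, 58.0], [503.0, 256.0, 56.0]] 0.13362846
256 [[496.0, 256.0, 60.0], [499.0, 256.0, 59.0], [503.0, 256.0, 60.0]] 0.13160561
259 [[496.0, 256.0, 62.0], [499.0, 256.0, 64.0], [503.0, 256.0, 63.0]] 0.12836301
262 [[496.0, 256.0, 65.0], [499.0, 256.0, 66.0], [503.0, 256.0, 66.0]] 0.12583031
265 [[496.0, 257.0, 69.0], [499.0, 256.0, 69.0], [503.0, 255.0, 67.0]] 0.12223352
268 [[496.0, 256.0, 70.0], [499.0, 256.0, 71.0], [503.0, 256.0, 71.0]] 0.119954675
271 [[501.0, 313.0, 180.0], [499.0, 256.0, 73.0], [503.0, 256.0, 73.0]] 0.118647605
274 [[496.0, 256.0, 75.0], [499.0, 256.0, 75.0], [503.0, 255.0, 75.0]] 0.11702366
[[ 10  14  13  73  75  84  87  81  94  99 105 106]
 [ 14  12  16  68  68  71  73  68  91  92  97   2]
 [ 12  13  15  56  58  66  65  59  17  -2   2   2]
 [ 16  12  14  14  51  55  53  48  13   0  -1   1]
 [ 11  14  16  16  44  48  45  17   1   4   1  -2]
 [ 17  12  15  14  15  14  18  17   1  -1   1   0]
 [ 12  14  15  14  15  19  19   8   0   2  -1   0]
 [ 10  15  13  14  14  20  19   1   0   1   1  -2]
 [  2   4   7   5  10  14  14   0   0   1   2  -1]
 [  3   0   1   1  -1   3   4   2   3   0   2   1]
 [  1  -2   1   2  -2   2   3   2   3   1   1  -1]
 [  4  -3   0  -1   2   0   1   2   0   2  -1   0]
 [  2  -2   1   2   1   1   0   0   2   0   0  -1]]
```

The wrist view shows the fingertips over the panel's near-left kerb. Depth from both the wrist and side cameras puts the tips at z≈43 mm, although the reported TCP is at 9 mm. The panel hasn't moved: its corner is still at (490,258). I'll back off to the side, then lower step by step while watching force and depth.

Call:
arm_command(motion=[{"x": 0,"y": -20,"z": 0,"rx": 0,"ry": 0,"rz": 0,"gripper": 0},{"x": 0,"y": -42,"z": 0,"rx": 0,"ry": 0,"rz": 0,"gripper": 0},{"x": 0,"y": -42,"z": 0,"rx": 0,"ry": 0,"rz": 0,"gripper": 0}])

```text
time: 3.8
ee_pos: [0.4533, 0.2452, 0.0086]
eef_rot: [[-0.004, 1.0, -0.023], [-0.002, -0.023, -1.0], [-1.0, -0.004, 0.002]]
force: [0.8, -1.0, 0.1]
opening: 0.0003
```

```bash
cat >> h.py <<'E'
def tip(name):
    p,d,c=snap('wrist',name);W=world(d,c)
    P=np.array(readout.observe()['ee_pos'])
    # finger front face points: columns near tcp x
    w=W[150:300,300:345].reshape(-1,3); m=(abs(w[:,0]-P[0])<.012)&(abs(w[:,1]-P[1]-.011)<.006)&(w[:,2]<.12)&(w[:,2]>.004)
    print('tip z',np.percentile(w[m][:,2],[0,2,5])*1000,'n',m.sum()); return p,d,c,W
E
python3 -c "
from h import *
go(456,245,-10,-1.4)
p,d,c,W=tip('w3')
for v in range(215,330,4): print(v,(W[v,316]*1000).round(0),(W[v,290]*1000).round(0),(W[v,250]*1000).round(0))
"
```

```text
t 3.8 P [453.3 245.2   8.6] yaw -1.31 F [ 0.8 -1.   0.1] open 0.3
xyz [18.5  2.8  0.1] r [0.001 0.002 0.004]
tip z [40.78188955 43.22219364 45.44379115] n 2482
215 [452. 255.   1.] [437. 256.   1.] [413. 256.   1.]
219 [452. 253.   3.] [437. 254.   2.] [413. 254.   1.]
223 [452. 250.   1.] [437. 251.   1.] [413. 251.   1.]
227 [452. 248.   2.] [436. 248.   0.] [412. 249.   1.]
231 [452. 245.   1.] [436. 246.   1.] [412. 247.   2.]
235 [452. 243.   1.] [436. 243.   1.] [412. 243.   0.]
239 [453. 257.  41.] [436. 241.   3.] [412. 242.   3.]
243 [453. 257.  47.] [436. 238.   1.] [411. 238.   1.]
247 [453. 257.  50.] [436. 235.   1.] [411. 236.   2.]
251 [453. 257.  54.] [436. 233.   2.] [411. 233.   2.]
255 [454. 257.  59.] [436. 230.   2.] [411. 231.   1.]
259 [454. 257.  63.] [435. 228.   2.] [411. 228.   1.]
263 [454. 257.  67.] [435. 225.   2.] [411. 226.   2.]
267 [454. 257.  70.] [443. 253.  61.] [410. 223.   2.]
271 [454. 258.  74.] [443. 253.  65.] [410. 220.   2.]
275 [454. 256.  74.] [445. 258.  78.] [410. 217.   1.]
279 [454. 257.  80.] [445. 258.  80.] [411. 217.   7.]
283 [454. 258.  83.] [445. 258.  83.] [432. 259.  83.]
287 [454. 258.  85.] [445. 258.  86.] [433. 260.  88.]
291 [454. 256.  85.] [446. 259.  89.] [433. 259.  89.]
295 [454. 254.  85.] [446. 258.  90.] [433. 258.  89.]
299 [454. 252.  83.] [446. 258.  92.] [434. 259.  93.]
303 [454. 250.  84.] [446. 258.  95.] [433. 257.  93.]
307 [454. 249.  84.] [448. 263. 105.] [434. 256.  94.]
311 [454. 248.  85.] [448. 263. 106.] [433. 255.  94.]
315 [454. 246.  84.] [448. 263. 108.] [433. 253.  93.]
319 [454. 244.  84.] [448. 262. 109.] [433. 252.  94.]
323 [454. 242.  84.] [448. 263. 111.] [433. 250.  93.]
327 [454. 241.  85.] [448. 263. 112.] [433. 249.  94.]
```

View pics/w3.png

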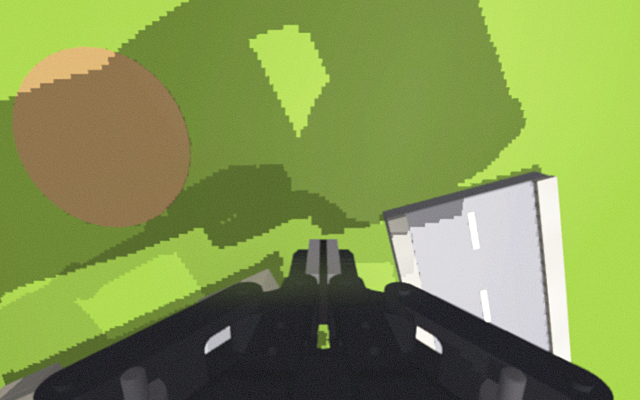

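Call:
arm_command(motion=[{"x": 10,"y": 0,"z": 0,"rx": 0,"ry": 0,"rz": 0,"gripper": 0},{"x": 20,"y": 0,"z": 0,"rx": 0,"ry": 0,"rz": 0,"gripper": 0},{"x": 20,"y": 0,"z": 0,"rx": 0,"ry": 0,"rz": 0,"gripper": 0}])

```text
time: 4.15
ee_pos: [0.4559, 0.2452, -0.0124]
eef_rot: [[-0.003, 1.0, -0.024], [-0.001, -0.024, -1.0], [-1.0, -0.003, 0.002]]
force: [-0.2, -0.3, -0.9]
opening: 0.0001
```

```bash
python3 -c "
from h import *
go(456,245,-10,-1.4)
p,d,c,W=tip('w4')
"
```

```text
t 4.15 P [455.9 245.2 -12.4] yaw -1.39 F [-0.2 -0.3 -0.9] open 0.1
xyz [-2.4  0.1  0.2] r [0.    0.002 0.003]
tip z [20.12545749 22.25145815 24.43495194] n 2488
```

Call:
arm_command(motion=[{"x": 13,"y": 0,"z": 0,"rx": 0,"ry": 0,"rz": 0,"gripper": 0},{"x": 13,"y": 8,"z": 0,"rx": 0,"ry": 0,"rz": 0,"gripper": 0},{"x": 13,"y": 16,"z": 0,"rx": 0,"ry": 0,"rz": 0,"gripper": 0},{"x": 13,"y": 23,"z": 0,"rx": 0,"ry": 0,"rz": 0,"gripper": 0},{"x": 13,"y": 28,"z": 0,"rx": 0,"ry": 0,"rz": 0,"gripper": 0},{"x": 13,"y": 33,"z": 0,"rx": 0,"ry": 0,"rz": 0,"gripper": 0},{"x": 13,"y": 38,"z": 0,"rx": 0,"ry": 0,"rz": 0,"gripper": 0},{"x": 13,"y": 42,"z": 0,"rx": 0,"ry": 0,"rz": 0,"gripper": 0}])

```text
time: 5.0
ee_pos: [0.4993, 0.245, -0.0232]
eef_rot: [[0.0, 1.0, -0.024], [0.0, -0.024, -1.0], [-1.0, 0.0, -0.0]]
force: [-1.7, 0.6, 1.2]
opening: 0.0005
```

```bash
python3 -c "
from h import *
go(456,245,-10,-1.4)
p,d,c,W=tip('w5')
go(456,245,-10,-1.4)
p,d,c=snap('top','top5')
cv2.imwrite('pics/top5c.png',cv2.resize(p[100:240,230:450,::-1],None,fx=3.5,fy=3.5,interpolation=cv2.INTER_CUBIC))
"
```

```text
t 5.0 P [499.3 245.  -23.2] yaw -1.38 F [-1.7  0.6  1.2] open 0.5
xyz [-13.3 -43.3   1.1] r [ 0. -0. -0.]
tip z [ 8.41021984 11.29091425 13.27616424] n 2491
t 5.05 P [500.1 245.1 -23.1] yaw -1.38 F [ 0.6  0.  -0.5] open -0.0
xyz [-13.2 -44.1   1.2] r [ 0.    -0.    -0.001]
```

View pics/w5.png

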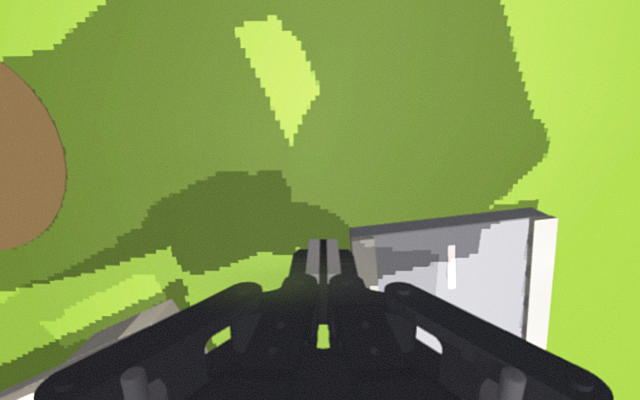

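View pics/top5c.png

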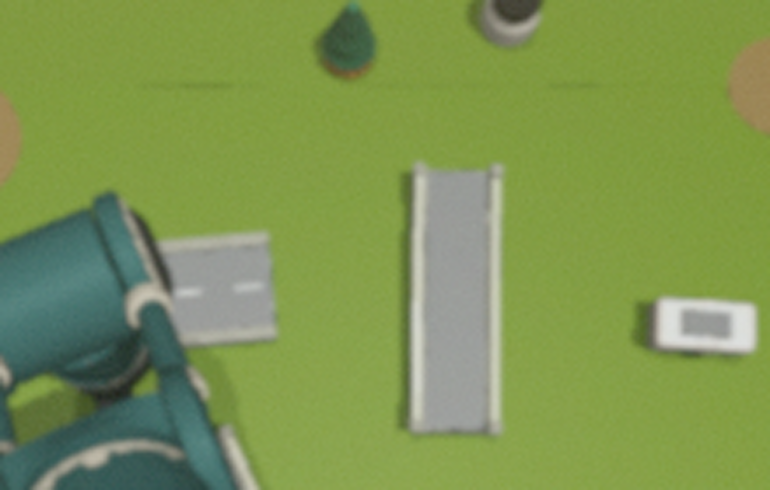

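```bash
cat >> h.py <<'E'
def px(c,pts,z):
    K=np.array(c['intrinsics']);D=np.array(c['distortion'],float);T=np.array(c['cam_to_world'])
    n=cv2.undistortPoints(np.array(pts,float).reshape(-1,1,2),K,D).reshape(-1,2)
    r=np.c_[n[:,0],-n[:,1],-np.ones(len(n))]@T[:3,:3].T; s=(z-T[2,3])/r[:,2]
    return (T[:3,3]+r*s[:,None])[:,:2]*1000
B=np.array([556.5,-27.]); BY=-1.5
def inbridge(q):
    a=np.radians(BY);R=np.array([[np.cos(a),-np.sin(a)],[np.sin(a),np.cos(a)]]); return ((np.asarray(q)-B)@R).round(1)
E
python3 -c "
from h import *
_,_,c=load('w5'); q=px(c,[(350,228),(536,209),(556,218)],.018); print(q,inbridge(q)); e=q[1]-q[0];print(np.degrees(np.arctan2(e[1],e[0])))
_,_,c=load('top5'); q=px(c,np.array([(268,235),(275,338)])/3.5+[230,100]-.5,.018); print(q,inbridge(q),inbridge(q.mean(0))); e=q[0]-q[1];print(np.degrees(np.arctan2(e[1],e[0])))
"
```

```text
[[513.13913542 264.63044958]
 [593.63330282 271.18726813]
 [603.17197699 266.82345183]] [[-51.  290.4]
 [ 29.3 299.1]
 [ 39.  294.9]]
4.6568643150688285
[[613.97201589 128.47798302]
 [525.88108805 122.40034094]] [[ 53.4 156.9]
 [-34.5 148.5]] [  9.4 152.7]
3.946743510269299
```

Call:
arm_command(motion=[{"x": 0,"y": 4,"z": 0,"rx": 0,"ry": 0,"rz": 0,"gripper": 0},{"x": 0,"y": 7,"z": 0,"rx": 0,"ry": 0,"rz": 0,"gripper": 0},{"x": 0,"y": 9,"z": 0,"rx": 0,"ry": 0,"rz": 0,"gripper": 0},{"x": 0,"y": 9,"z": 0,"rx": 0,"ry": 0,"rz": 0,"gripper": 0},{"x": 0,"y": -5,"z": 0,"rx": 0,"ry": 0,"rz": 0,"gripper": 0},{"x": -20,"y": -20,"z": -10,"rx": 0,"ry": 0,"rz": 0,"gripper": 0},{"x": -60,"y": -20,"z": -50,"rx": 0,"ry": 0,"rz": 0,"gripper": 0.5},{"x": -70,"y": 0,"z": -80,"rx": 0,"ry": 0,"rz": 0,"gripper": 0.5}])

```text
time: 5.9
ee_pos: [0.4985, 0.3253, 0.0486]
eef_rot: [[-0.0, 1.0, -0.024], [0.0, -0.024, -1.0], [-1.0, -0.0, -0.0]]
force: [1.2, 1.0, -0.3]
opening: 0.0284
```

```bash
python3 -c "
from h import *
go(564,320,20,-1.4)
p,d,c=snap('wrist','w6')
p,d,c=snap('top','top6')
cv2.imwrite('pics/top6c.png',cv2.resize(p[100:240,230:450,::-1],None,fx=3.5,fy=3.5,interpolation=cv2.INTER_CUBIC))
go(564,320,20,-1.4)
"
```

```text
t 5.9 P [498.5 325.3  48.6] yaw -1.38 F [ 1.2  1.  -0.3] open 28.4
xyz [28.6 65.6  3.7] r [ 0. -0.  0.]
t 6.0 P [505.  330.4  51.2] yaw -1.24 F [ 0.8 -0.   1. ] open 42.1
xyz [31.7 58.9  9.3] r [ 0.003 -0.007 -0.009]
```

View pics/w6.png

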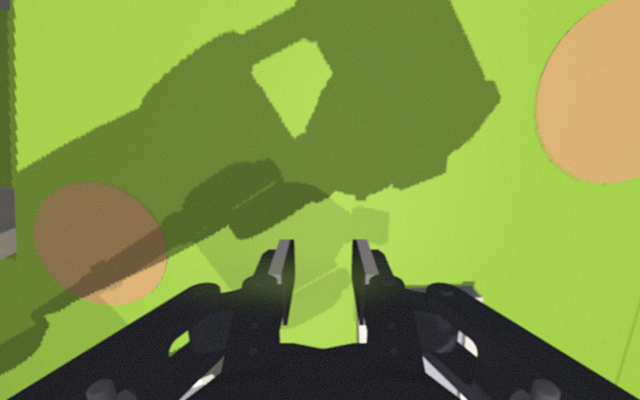

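View pics/top6c.png

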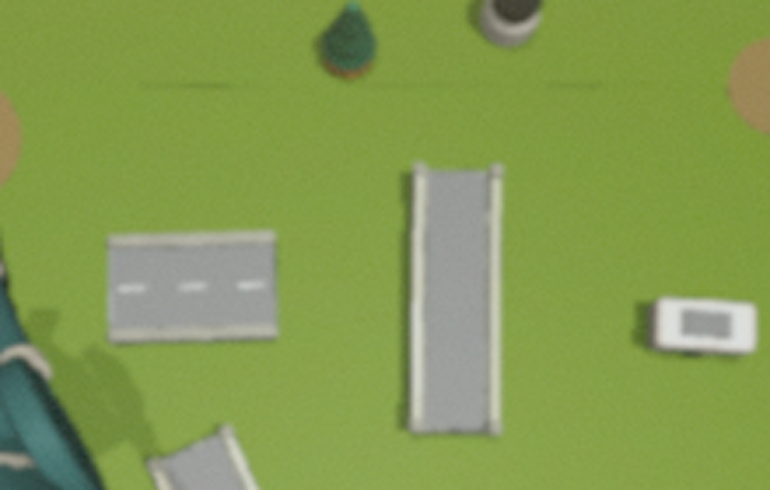

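```bash
python3 -c "
from h import *
p,d,c=load('top6'); 
m=blob(p,(250,160,318,205)); r=cv2.minAreaRect((proj(m,c,.016)*1000).astype(np.float32));print(r, inbridge(r[0]))
m=blob(p,(338,138,384,234)); r=cv2.minAreaRect((proj(m,c,.04)*1000).astype(np.float32));print(r, inbridge(r[0]))
"
```

```text
((570.4021606445312, 191.91012573242188), (95.58184051513672, 143.9145965576172), 1.2120246887207031) [  8.2 219.2]
((556.5927124023438, -26.747936248779297), (77.00175476074219, 227.20091247558594), 88.5838394165039) [0.1 0.3]
```

```bash
python3 -c "
from h import *
p,d,c=snap('wrist','w7');W=world(d,c); s=readout.observe(); print(s['ee_pos'],s['opening'])
w=W[150:330,200:440].reshape(-1,3);P=s['ee_pos']
m=(abs(w[:,1]-P[1]-.011)<.006)&(w[:,2]>.015)&(w[:,2]<.2);w=w[m]*1000
for sx in(-1,1):
  q=w[(w[:,0]-P[0]*1000)*sx>0];print(len(q),np.percentile(q[:,2],[1,3,5]),); q=q[q[:,2]<np.percentile(q[:,2],3)+12]; print(q[:,0].min()-P[0]*1000,q[:,0].max()-P[0]*1000,np.median(q[:,1])-P[1]*1000)
go(569,292,0,-1.4)
"
```

```text
[0.50251951 0.32772036 0.04907395] 0.04269890050176278
3211 [83.89394455 86.90518364 89.26732203]
-34.32449947380286 -20.269178510656502 10.976697470131512
3669 [84.61860043 87.90294999 90.84143949]
21.46270744538134 35.41353077684704 9.979487115433244
t 6.05 P [502.5 327.7  49.1] yaw -1.25 F [ 0.3 -0.3 -0.8] open 42.7
xyz [49.3 67.  34.4] r [ 0.003 -0.003 -0.005]
```

Call:
arm_command(motion=[{"x": 0,"y": 45,"z": 10,"rx": 0,"ry": 0,"rz": 0,"gripper": 0.5},{"x": 0,"y": 66,"z": 34,"rx": 0,"ry": 0,"rz": 0,"gripper": 0.5},{"x": 20,"y": 66,"z": 34,"rx": 0,"ry": 0,"rz": 0,"gripper": 0.5},{"x": 50,"y": 66,"z": 34,"rx": 0,"ry": 0,"rz": 0,"gripper": 0.5},{"x": 66,"y": 66,"z": 34,"rx": 0,"ry": 0,"rz": 0,"gripper": 0.5},{"x": 66,"y": 66,"z": 34,"rx": 0,"ry": 0,"rz": 0,"gripper": 0.5},{"x": 66,"y": 66,"z": 34,"rx": 0,"ry": 0,"rz": 0,"gripper": 0.5}])

```text
time: 6.75
ee_pos: [0.5649, 0.2889, -0.02]
eef_rot: [[-0.002, 1.0, -0.024], [-0.001, -0.024, -1.0], [-1.0, -0.002, 0.001]]
force: [0.4, 1.0, 0.4]
opening: 0.0428
```

```bash
python3 -c "
from h import *
go(569,292,-27,-1.4)
p,d,c,W=tip('w8')
s=readout.observe();P=s['ee_pos']
w=W[150:330,200:440].reshape(-1,3)
m=(abs(w[:,1]-P[1]-.011)<.006)&(w[:,2]>.006)&(w[:,2]<.2);w=w[m]*1000
print(np.percentile(w[:,2],[0,1,3]))
go(569,292,-27,-1.4)
"
```

```text
t 6.75 P [564.9 288.9 -20. ] yaw -1.37 F [0.4 1.  0.4] open 42.8
xyz [ 7.   4.1 -3.2] r [0.001 0.001 0.002]
tip z [4.19169642 4.19169642 4.19169642] n 1
[10.34588914 16.76985831 19.87041575]
t 6.8 P [566.  289.6 -18.8] yaw -1.36 F [0.7 0.6 0.8] open 42.9
xyz [ 8.2  2.9 -2.5] r [ 0.001 -0.    -0.001]
```

View pics/w8.png

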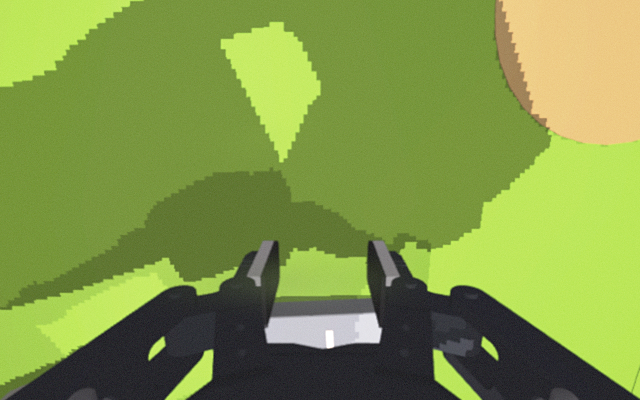

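Call:
arm_command(motion=[{"x": 9,"y": 0,"z": 0,"rx": 0,"ry": 0,"rz": 0,"gripper": 0.5},{"x": 9,"y": 0,"z": 10,"rx": 0,"ry": 0,"rz": 0,"gripper": 0.5},{"x": 9,"y": 0,"z": 18,"rx": 0,"ry": 0,"rz": 0,"gripper": 0.5},{"x": 9,"y": 0,"z": 24,"rx": 0,"ry": 0,"rz": 0,"gripper": 0.5},{"x": 9,"y": -0.5,"z": 31,"rx": 0,"ry": 0,"rz": 0,"gripper": 0.5},{"x": 9,"y": -1,"z": 39,"rx": 0,"ry": 0,"rz": 0,"gripper": 0.5},{"x": 9,"y": -1.5,"z": 47,"rx": 0,"ry": 0,"rz": 0,"gripper": 0.5},{"x": 9,"y": -2,"z": 55,"rx": 0,"ry": 0,"rz": 0,"gripper": 0.5}])

```text
time: 7.6
ee_pos: [0.5629, 0.2339, -0.0281]
eef_rot: [[0.001, 1.0, -0.024], [0.0, -0.024, -1.0], [-1.0, 0.001, -0.0]]
force: [1.7, 2.4, 1.1]
opening: 0.0427
```

```bash
python3 -c "
from h import *
p,d,c=snap('top','top9')
go(558.6,54,-27,-1.4)
cv2.imwrite('pics/top9c.png',cv2.resize(p[100:240,230:450,::-1],None,fx=3.5,fy=3.5,interpolation=cv2.INTER_CUBIC))
p,d,c=snap('wrist','w9')
"
```

```text
t 7.65 P [562.5 232.7 -28.3] yaw -1.39 F [ 0.9 -0.2  0.9] open 42.6
xyz [ -1.2   0.4 178.7] r [0.    0.001 0.   ]
```

View pics/top9c.png

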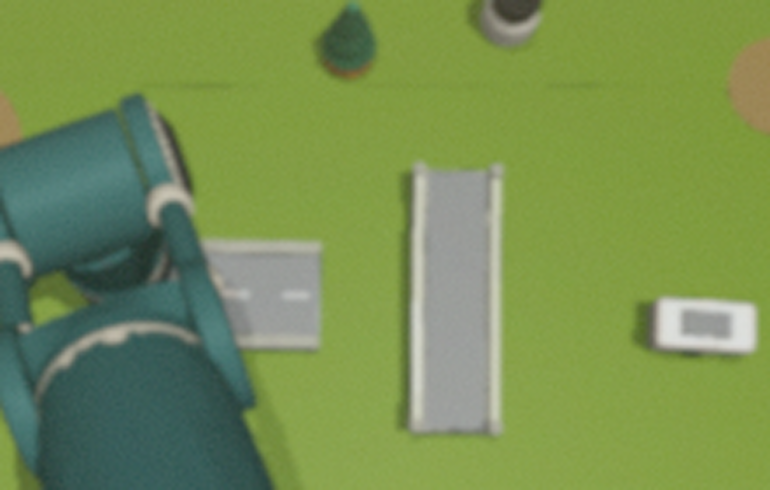

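View pics/w9.png

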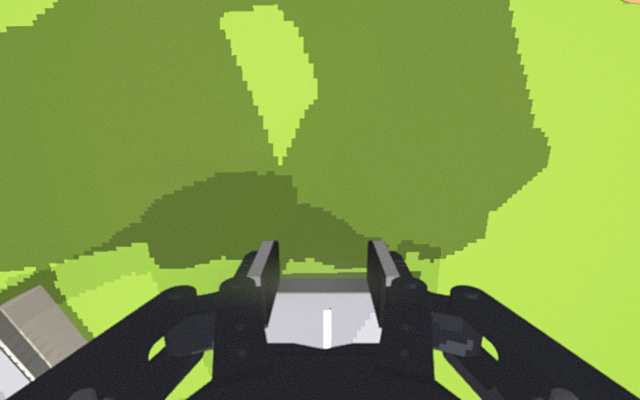

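```bash
python3 -c "
from h import *
_,_,c=load('top9'); q=px(c,np.array([(321,243),(318,347)])/3.5+[230,100]-.5,.018); print(q,inbridge(q),inbridge(q.mean(0))); e=q[0]-q[1];print(np.degrees(np.arctan2(e[1],e[0])))
q=px(c,np.array([(415,167),(413,430),(499,168),(496,430)])/3.5+[230,100]-.5,.042); print(inbridge(q),inbridge(q.mean(0)))
"
```

```text
[[607.07771437  83.67013954]
 [518.26216089  86.48153328]] [[ 47.7 112. ]
 [-41.2 112.4]] [  3.2 112.2]
-1.8130521171472087
[[ 109.3   35.3]
 [-110.6   34.3]
 [ 110.3  -34.9]
 [-108.9  -33. ]] [0.  0.4]
```

Call:
arm_command(motion=[{"x": 0,"y": 0,"z": 8,"rx": 0,"ry": 0,"rz": 0,"gripper": 0.5},{"x": 0,"y": 0,"z": 18,"rx": 0,"ry": 0,"rz": 0,"gripper": 0.5},{"x": 0,"y": -0.5,"z": 28,"rx": 0,"ry": 0,"rz": 0,"gripper": 0.5},{"x": 0,"y": -1,"z": 38,"rx": 0,"ry": 0,"rz": 0,"gripper": 0.5},{"x": 0,"y": -1.5,"z": 48,"rx": 0,"ry": 0,"rz": 0,"gripper": 0.5},{"x": 0,"y": -1.5,"z": 56,"rx": 0,"ry": 0,"rz": 0,"gripper": 0.5},{"x": 0,"y": -2,"z": 62,"rx": 0,"ry": 0,"rz": 0,"gripper": 0.5},{"x": 0,"y": -2,"z": 66,"rx": 0,"ry": 0,"rz": 0,"gripper": 0.5}])

```text
time: 8.5
ee_pos: [0.559, 0.1678, -0.0284]
eef_rot: [[-0.0, 1.0, -0.025], [0.0, -0.025, -1.0], [-1.0, -0.0, -0.0]]
force: [-0.6, 1.8, 0.7]
opening: 0.0429
```

```bash
python3 -c "
from h import *
p,d,c=snap('top','top10')
go(558.6,54,-27,-1.4)
cv2.imwrite('pics/top10c.png',cv2.resize(p[100:240,230:450,::-1],None,fx=3.5,fy=3.5,interpolation=cv2.INTER_CUBIC))
"
```

```text
t 8.55 P [558.9 167.4 -28.5] yaw -1.4 F [ 0.1 -0.6 -0.7] open 42.5
xyz [ -1.4   2.5 113.4] r [0. 0. 0.]
```

View pics/top10c.png

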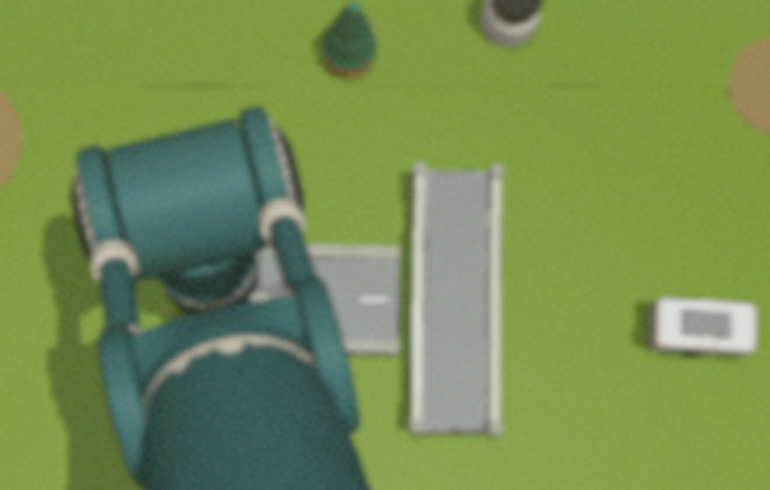

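```bash
python3 -c "
from h import *
_,_,c=load('top10'); q=px(c,np.array([(399,248),(397,352)])/3.5+[230,100]-.5,.018); print(q,inbridge(q),inbridge(q.mean(0))); e=q[0]-q[1];print(np.degrees(np.arctan2(e[1],e[0])))
"
```

```text
[[602.78085968  17.72449586]
 [514.0064209   20.49407215]] [[ 45.1  45.9]
 [-43.7  46.4]] [ 0.7 46.1]
-1.7869285569972466
```

Call:
arm_command(motion=[{"x": 0,"y": 0,"z": 7,"rx": 0,"ry": 0,"rz": 0,"gripper": 0.5},{"x": 0,"y": 0,"z": 17,"rx": 0,"ry": 0,"rz": 0,"gripper": 0.5},{"x": 0,"y": 0,"z": 28,"rx": 0,"ry": 0,"rz": 0,"gripper": 0.5},{"x": 0,"y": 0,"z": 39,"rx": 0,"ry": 0,"rz": 0,"gripper": 0.5},{"x": 0,"y": 0,"z": 50,"rx": 0,"ry": 0,"rz": 0,"gripper": 0.5},{"x": 0,"y": 0,"z": 60,"rx": 0,"ry": 0,"rz": 0,"gripper": 0.5},{"x": 0,"y": 0,"z": 68,"rx": 0,"ry": 0,"rz": 0,"gripper": 0.5},{"x": 0,"y": 0,"z": 74,"rx": 0,"ry": 0,"rz": 0,"gripper": 0.5}])

```text
time: 9.35
ee_pos: [0.5572, 0.0936, -0.0285]
eef_rot: [[-0.0, 1.0, -0.025], [-0.0, -0.025, -1.0], [-1.0, -0.0, 0.0]]
force: [-0.1, 2.1, 0.7]
opening: 0.0425
```

```bash
python3 -c "
from h import *
p,d,c=snap('top','top11')
go(558.6,54,-27,-1.4)
cv2.imwrite('pics/top11c.png',cv2.resize(p[100:240,230:450,::-1],None,fx=3.5,fy=3.5,interpolation=cv2.INTER_CUBIC))
p,d,c=snap('wrist','w11')
"
```

```text
t 9.4 P [557.1  92.9 -28.5] yaw -1.4 F [ 0.6 -0.6  0.9] open 42.6
xyz [-1.5  2.5 38.9] r [-0.     0.001  0.   ]
```

View pics/top11c.png

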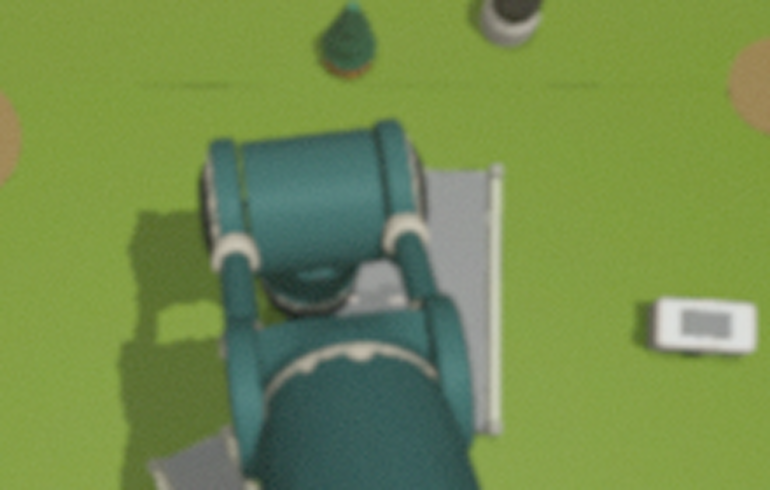

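View pics/w11.png

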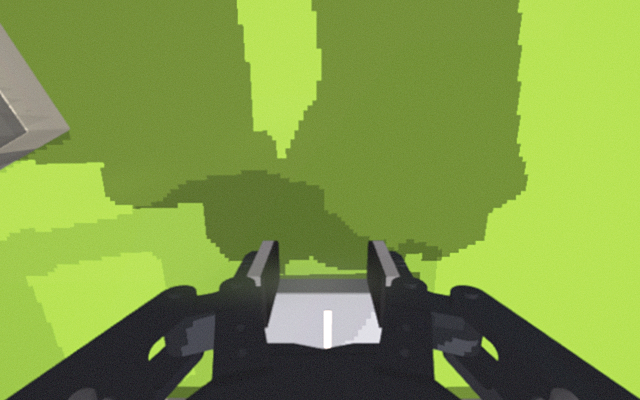

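Call:
arm_command(motion=[{"x": 0,"y": 0,"z": 8,"rx": 0,"ry": 0,"rz": 0,"gripper": 0.5},{"x": 0,"y": 0,"z": 16,"rx": 0,"ry": 0,"rz": 0,"gripper": 0.5},{"x": 0,"y": 0,"z": 24,"rx": 0,"ry": 0,"rz": 0,"gripper": 0.5},{"x": 0,"y": 0,"z": 31,"rx": 0,"ry": 0,"rz": 0,"gripper": 0.5},{"x": 0,"y": 0,"z": 36,"rx": 0,"ry": 0,"rz": 0,"gripper": 0.5},{"x": 0,"y": 0,"z": 38,"rx": 0,"ry": 0,"rz": 0,"gripper": 0.5},{"x": 0,"y": 0,"z": 39,"rx": 0,"ry": 0,"rz": 0,"gripper": 0.5},{"x": 0,"y": 0,"z": 39,"rx": 0,"ry": 0,"rz": 0,"gripper": 0.5}])

```text
time: 10.25
ee_pos: [0.5564, 0.0553, -0.0284]
eef_rot: [[0.0, 1.0, -0.024], [-0.0, -0.024, -1.0], [-1.0, 0.0, 0.0]]
force: [-0.3, 0.5, 0.5]
opening: 0.0429
```

```bash
python3 -c "
from h import *
p,d,c=snap('side','side12')
go(558.6,54,-27,-1.4)
cv2.imwrite('pics/side12c.png',cv2.resize(p[100:260,240:420,::-1],None,fx=3.7,fy=3.7,interpolation=cv2.INTER_CUBIC))
"
```

```text
t 10.3 P [556.4  55.4 -28.4] yaw -1.37 F [0.9 0.3 0. ] open 42.5
xyz [-1.4  2.2  1.3] r [ 0.001  0.    -0.   ]
```

View pics/side12c.png

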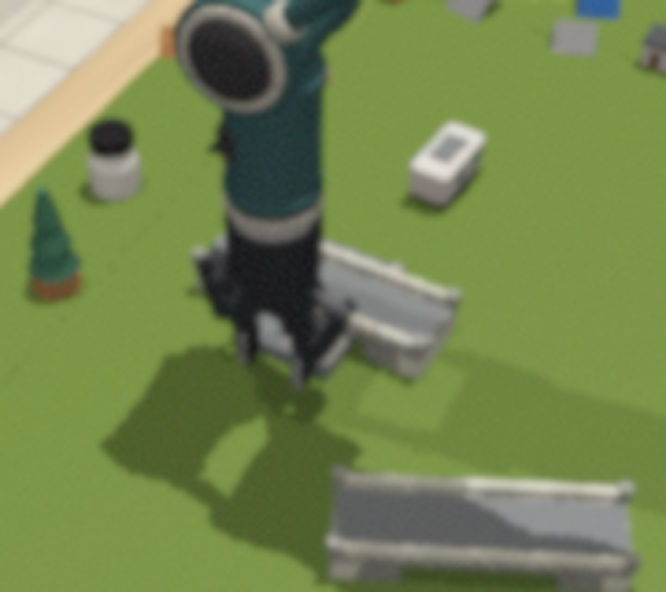

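Next I'll back off along +y, raise the hand and move it away, then look.

Call:
arm_command(motion=[{"x": 0,"y": 0,"z": -15,"rx": 0,"ry": 0,"rz": 0,"gripper": 0.5},{"x": 0,"y": 0,"z": -50,"rx": 0,"ry": 0,"rz": 0,"gripper": 0.5},{"x": -10,"y": 0,"z": -95,"rx": 0,"ry": 0,"rz": 0,"gripper": 0.5},{"x": -40,"y": 0,"z": -135,"rx": 0,"ry": 0,"rz": 0,"gripper": 0.5},{"x": -70,"y": 0,"z": -175,"rx": 0,"ry": 0,"rz": 0,"gripper": 0.5},{"x": -90,"y": 0,"z": -210,"rx": 0,"ry": 0,"rz": 0,"gripper": 0.5},{"x": -90,"y": 0,"z": -220,"rx": 0,"ry": 0,"rz": 0,"gripper": 0.5},{"x": -90,"y": 0,"z": -220,"rx": 0,"ry": 0,"rz": 0,"gripper": 0.5}])

```text
time: 11.1
ee_pos: [0.5615, 0.2779, 0.0621]
eef_rot: [[0.001, 1.0, -0.021], [0.001, -0.021, -1.0], [-1.0, 0.001, -0.001]]
force: [0.1, -1.0, -0.3]
opening: 0.0426
```

```bash
python3 -c "
from h import *
p,d,c=snap('top','top13')
cv2.imwrite('pics/top13c.png',cv2.resize(p[130:240,300:450,::-1],None,fx=5,fy=5,interpolation=cv2.INTER_CUBIC))
p,d,c=snap('side','side13')
cv2.imwrite('pics/side13c.png',cv2.resize(p[130:220,270:390,::-1],None,fx=6,fy=6,interpolation=cv2.INTER_CUBIC))
p,d,c=load('top13')
m=blob(p,(320,138,405,234)); q=proj(m,c,.016)*1000; b=inbridge(q); print(b[abs(b[:,0])<38][:,1].min(),b[abs(b[:,0])<38][:,1].max())
"
```

```text
-68.5 73.8
```

View pics/top13c.png

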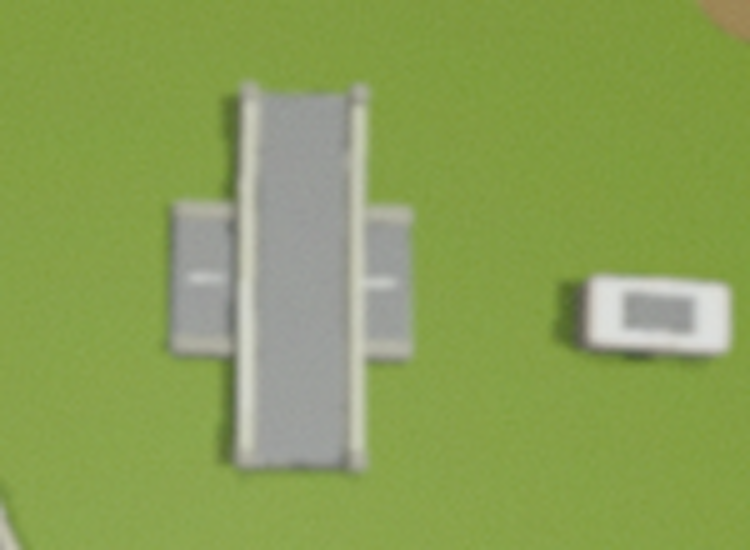

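View pics/side13c.png

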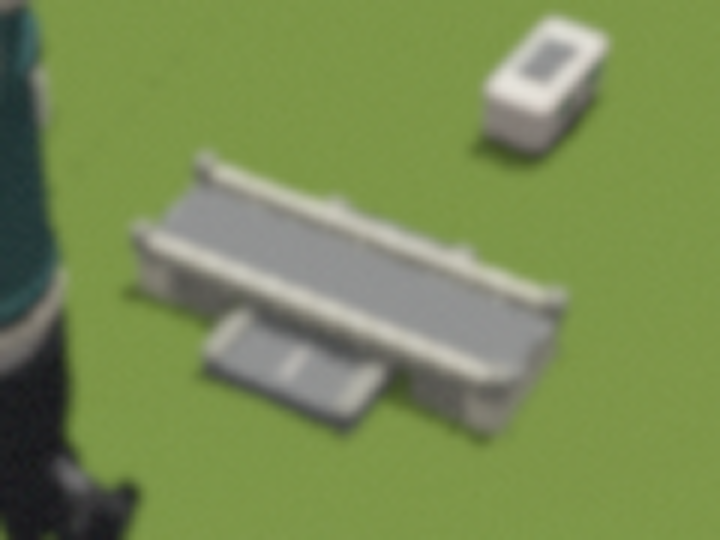

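```bash
python3 -c "
from h import *
_,_,c=load('top13')
q=px(c,np.array([(172,203),(171,354),(413,207),(412,357)])/5+[300,130]-.4,.017); b=inbridge(q); print(b,b.mean(0)); e=q[:2].mean(0)-q[2:].mean(0); print('yaw',np.degrees(np.arctan2(-e[0],e[1])))
p,d,_=load('top13'); m=blob(p,(336,138,384,234)); 
q=px(c,np.array([(241,88),(236,465),(367,90),(364,467)])/5+[300,130]-.4,.042); b=inbridge(q); print('bridge',b,b.mean(0))
print(readout.observe()['ee_pos'],readout.observe()['force'])
"
```

```text
[[ 45.   74. ]
 [-45.2  73. ]
 [ 46.4 -68.9]
 [-43.4 -68.2]] [0.7   2.475]
yaw -0.8571144593268167
bridge [[ 109.3   36.1]
 [-111.3   36.2]
 [ 110.1  -37.7]
 [-110.6  -36.4]] [-0.625 -0.45 ]
[0.56002987 0.27467293 0.05992487] [ 0.98959186 -0.37487953 -0.21918249]
```

```bash
python3 -c "
from h import *
print(workorder.job_done())"
```

```text
the job is handed in; nothing more can be done
None
```

The road panel is under the rightmost bridge, square and nearly centred, and the job is handed in at about 11 s of the 54 s. I squared the panel with one sideways push at its +y end. Then I pushed it endways through the opening with the two half-open fingers and backed the hand off to about 15 cm clear.

**Last checks, from the top camera:**

| | Measured | Limit |
|---|---|---|
| Panel along the opening | about +2.5 to +3 mm | ±11 mm |
| Panel across the opening | about +1 mm | ±15 mm |
| Panel angle to the opening | under 1° | 0.12 rad (about 7°) |
| Bridge shift | none beyond about 1 mm of measurement noise | 10 mm |

- **Other objects:** the caravan, tree and jar look untouched in the pictures; I did not re-measure their positions. The panel looks flat, but I did not measure its height after the last push.
- **Force:** readings at the end of each move stayed under about 3 N.

**One disagreement:** the fingertips are about 34 mm above the tool position the robot reports, as both the wrist and side cameras showed. My first sideways push passed over the panel without touching it because of this. After that I worked from the measured tip height, so the reported tool z went down to about −28 mm.

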